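Clamp the stuck spice jar with the three-click lever and keep hold

ROBOT

A 7-joint arm with a two-finger parallel gripper is mounted at the origin on a cart in front of the work surface, level with it; the furniture and walls round the work are solid. World frame = base frame: x ahead of the robot, y to its left, z up, the work surface at z = 0. Lengths are in m, angles in rad, forces in N, time in s.
With the tool pointing down it reaches from about 0.425 to 0.875 m from the base axis. Payload 4.7 kg.
Tool frame: the origin (TCP) lies at the very end of the fingers, on their centre line; the grasp point (between the pads) lies 19 mm behind it; z points along the fingers, y is the line along which they close (so a half turn about z gives the same grasp; the last joint's range is limited). The gripper opens to 87 mm and grips with 3 to 60 N. Pads are 19 mm wide; open, the fingers measure 117 mm over their backs; the gripper's body (75 mm by 190 mm) begins 51 mm behind the grasp point.
Start: joints at [1.119, 0.321, -0.07, 1.45, 0.023, 1.371, -0.057], TCP at [0.292, -0.581, 0.223] pointing down, gripper open.
Joint ranges: [-2.86, 2.86], [-0.3, 2.09], [-1.38, 1.24], [0.06, 2.45], [-1.56, 4.7], [0.09, 2.05], [-2.69, 2.69]. Speed limits (rad/s): [2.57, 2.57, 3.14, 3.14, 3.14, 3.14, 3.14].

INTERFACE

Orientations are given as a rotation vector (axis times angle).
In Python, from bench import ctrl, get_image, job gives the robot as it stands.
- The arm moves only by the shell command python3 -m crank 'ROWS' [FORCE]. ROWS is JSON, a list that holds one entry, the list of rows, each a list of 5 numbers: the shift along the tool's x, y, z in mm, then the turn about the tool's z in rad, then the closure, from -1 (fully open) to 1 (shut), so that 0 is half open. A call has 1 to 10 rows; each row shifts and turns the commanded pose from where the row before left it, along the tool's axes as they then stand; what a row does not reach is not made up. A row lasts 1/12 s, in which the tool goes at most 41.7 mm and 7.16 degrees, less where a joint would pass 70% of its speed; a pose out of reach is approached as far as the arm can. A call with a gripper value outside its range is refused whole. The fingers move at their own pace and stop on an object; FORCE is the grip in N (left out, the last holds). Time passes only in rows, so rows that do not move let the fingers close. It gives the time, the measured TCP pose, the force, the opening and the grip force at its end, in the units of the state.
- ctrl.get_state(): the state, without advancing time (a new reading comes with each control period).
- get_image(name): name is "scene" or "side" or "wrist"; returns a dict with "pixels" (400x640x3 uint8, red, green, blue), "fx", "fy", "cx", "cy" (pixels), "T" (4x4, takes a point from camera to world coordinates); the wrist camera has in their place "T_tool_cam" (4x4, takes a point from camera to tool coordinates, whose origin is the TCP and whose axes are the flange's). Camera axes: x right, y down, z forward; pixel columns grow to the right and rows downward; lengths in m; the calibration is good to about 2 mm. A picture is of the moment at which its call begins: read the wrist's pose just before it. There is no depth.
- job.close_job(): hands the job in; it is judged then, once.
The state is a dict: "time": time; "joint_positions": joint angles; "qd": joint speeds; "joint_torque": joint torques, N m; "position": TCP position; "tool_rot": TCP orientation; "ft_force": force on the tool from outside, world axes, zero at the start; "torque": the same for the moment, N m; "grip_width": opening from 0.0 (shut) to 1.0 (fully open); "grip_force": force on a finger pad.
Only numpy, scipy, OpenCV 4.12 (cv2) and the standard library are available. Lean on these libraries where they do the work, as an engineer would, in place of code of your own. Each camera call takes 0.05 s, during which the arm holds its last target. There are 200 camera calls.

TASK

The cap of the spice jar is stuck: pick the jar up gently (it is thin glass, so grip it lightly, with well under 50 N on each side, and set it down softly), stand it upright in the open nest of the bench clamp between the two rubber posts and the sprung pad, and let go of it. Then press the clamp's spring-return lever down past its first and second clicks to the third, no farther, so that the pad grips the jar, and finish while holding the lever there against its spring for a colleague to twist the cap off; leave the honey jar, the empty glass and the spread tub where they stand.

Things in the scene. Friction and masses are not known exactly. Their poses are not given: they have to be found in the camera images.
- jar: Glass spice jar with a wide round cap, standing upright: 106 mm tall, 42 mm across the glass; the cap is 45 mm across and takes up the top 21 mm (85 to 106 mm above the underside). 0.08 to 0.15 kg. Origin at the centre of its underside, z up. Starts loose on the worktop, to the left in front of the till stand.
- clamp: Bench jar clamp, fixed: dark steel base plate 155 x 225 mm, 12 mm thick, with a grey housing (56 x 30 mm, top 148 mm above the worktop), the lever on the housing's +y side and the jar nest on its -y side. Origin at worktop height; x points from the handle to the housing, away from the robot, y from the nest to the lever, z up. Place and yaw vary.
- nest (a point): Where the jar's underside should stand, on the base plate 12 mm above the worktop, centre of a thin black round mat; axes as the clamp. 32 mm to its -y side are two rubber posts (16 mm thick, tops 62 mm above the worktop, 40 mm apart along x); 32 mm to its +y side is the open pad. The jar may stand 10 mm off in any direction: the closing pad squares it into the posts.
- pad: Flat rubber pad of the clamp's jaw, 40 mm wide, 34 mm high, its top 62 mm above the worktop; origin at the centre of its pressing face. The lever drives it towards the posts, 30 mm per radian; it meets the jar soon after the second click and then yields on a spring of about 1 N per mm.
- handle: The whole lever (disc, steel arm, handle bar). Origin on its hinge axis, 125 mm above the worktop, in the arm's centre plane; it turns about the clamp's y axis, and with the lever up its axes are the clamp's.
- grip (a point): Centre of the round black handle bar across the lever's free end, 18 mm thick, 80 mm long along the clamp's y axis. It lies 130 mm from the hinge axis on the clamp's -x side: 0.45 rad above level when the lever is up, 0.45 rad below level at the third click (then 68 mm above the worktop).
- lever (a joint): Clamp lever angle, rad: 0 up at rest, growing as the handle goes down; clicks (notches between pins on the lever's disc) at 0.30, 0.60, 0.90; hard stop at 1.20, which overtightens on the glass. A spring always brings it back up. Pressing the handle takes about 5 N at the start, 8 to 12 N near the third click, varying by about 2 N at each click.
- honey_jar: Bystander: closed honey jar, 62 mm across, 99 mm tall; origin at the centre of its underside.
- glass: Bystander: empty clear tumbler, 81 mm across, 93 mm tall; origin at the centre of its underside.
- tub: Bystander: closed spread tub, 72 mm across, 71 mm tall; origin at the centre of its underside.
Things that resemble listed ones, but are neither listed nor needed, are in the scene too. What is shaped like the jar but blue or orange is not meant.

How it is judged:
On the way, in this order (a step that is already met when the one before it is completed fails the run):
1. the jar stands upright in the nest, let go, with the lever still up (horizontal distance between jar and nest below 0.017 m and z of jar in the frame of nest below 0.005 m and angle between jar's own z axis and vertical below 0.1 rad and linear speed of jar below 0.02 m/s and contact force between the fingers and jar below 0.1 N and value of joint lever below 0.1 rad), for 0.2 s.
2. the lever is at its third click and the pad grips the jar (value of joint lever between 0.81 and 0.99 rad and contact force between pad and jar above 2 N), for 0.3 s.
At the end, for the whole second after the job is handed in: The robot is still pressing the handle (more than 2 N), the lever stands at its third click (0.81 to 0.99 rad), and the jar stands upright and untouched by the robot on the clamp's base plate, within 20 mm of the nest point, gripped by the pad with more than 2 N (all of step 2 and contact force between any of the fingers, the arm and handle above 2 N and horizontal distance between jar and nest below 0.02 m and z of jar in the frame of nest below 0.005 m and angle between jar's own z axis and vertical below 0.12 rad and linear speed of jar below 0.02 m/s and contact force between each of the fingers, the arm and jar below 0.1 N); the arm keeps its last pose, push and grip.
It fails at once if the jar is squeezed or pushed too hard by the gripper (over 100 N in all, about 50 N a side) (contact force between the fingers and jar above 100 N).
It fails at once if the jar is banged or pressed down on the clamp (over 40 N) (contact force between jar and clamp above 40 N).
It fails at once if the jar is tipped over (angle between jar's own z axis and vertical above 0.6 rad).
It fails at once if the lever is pressed well beyond the third click (value of joint lever above 1.06 rad).
It fails at once if a bystander is moved by more than 30 mm (distance of any of honey_jar, glass, tub from where it was at the start of the episode above 0.03 m).
It also fails if it takes over 51 s, if anything falls off the work surface, if the arm or the gripper's body presses on something with over 40 N, if the wrist force passes 120 N, or if a joint passes its speed limit or range.

## Working session

There is one attempt and no reset: what is moved stays moved. The work goes in short steps, Python scripts to look and compute and a shell command to move; the robot and the scene stay as the last step left them, time stands still between calls to the robot, and variables do not carry over. Pictures are saved under pics/ and viewed, at most 10 in all, crops included, and the job is handed in when it is done.

```bash
ls; mkdir -p pics; cat > h.py <<'E'
import numpy as np, cv2
from scipy.spatial.transform import Rotation as R
from bench import ctrl, get_image, job
def snap(n,f):
    s=ctrl.get_state(); im=get_image(n); p=np.array(im["pixels"]); cv2.imwrite("pics/"+f,p[:,:,::-1])
    if n=="wrist":
        T=np.eye(4);T[:3,:3]=R.from_rotvec(s["tool_rot"]).as_matrix();T[:3,3]=s["position"];im["T"]=T@np.array(im["T_tool_cam"])
    np.savez("pics/"+f[:-4]+".npz",p=p,T=im["T"],k=[im["fx"],im["fy"],im["cx"],im["cy"]]); return im
def load(f): return np.load("pics/"+f+".npz")
def ray(d,u,v):
    fx,fy,cx,cy=d["k"];T=d["T"];r=T[:3,:3]@np.array([(u-cx)/fx,(v-cy)/fy,1]);return T[:3,3],r/np.linalg.norm(r)
def onz(d,u,v,z):
    o,r=ray(d,u,v);return o+r*(z-o[2])/r[2]
def proj(d,P):
    fx,fy,cx,cy=d["k"];T=d["T"];c=T[:3,:3].T@(np.array(P)-T[:3,3]);return np.array([fx*c[0]/c[2]+cx,fy*c[1]/c[2]+cy])
E
python3 - <<'E'
from h import *
for n in("scene","side","wrist"): im=snap(n,n+"0.png");print(np.round(im["T"],3).tolist(),im["fx"],im["cx"],im["cy"])
s=ctrl.get_state();print({k:np.round(v,3).tolist() for k,v in s.items()})
E
```

```text
pics
[[0.621, -0.384, 0.684, -0.615], [-0.784, -0.282, 0.554, -0.906], [-0.02, -0.879, -0.476, 0.898], [0.0, 0.0, 0.0, 1.0]] 461.5558927010507 318.23353567502255 194.90244105364164
[[-0.762, -0.571, 0.307, 0.103], [-0.648, 0.664, -0.373, 0.464], [0.009, -0.483, -0.876, 1.189], [0.0, 0.0, 0.0, 1.0]] 448.53200777678603 321.96296658973336 199.60382524370456
[[0.45, -0.856, -0.253, 0.362], [-0.893, -0.432, -0.125, -0.545], [-0.002, 0.283, -0.959, 0.383], [0.0, 0.0, 0.0, 1.0]] 313.0440160064659 317.12439211090924 200.4789390725082
{'time': 0.15, 'joint_positions': [1.119, 0.322, -0.07, 1.451, 0.023, 1.371, -0.057], 'qd': [0.0, -0.002, -0.002, -0.003, -0.0, -0.0, -0.001], 'joint_torque': [0.0, -49.18, -0.405, -31.288, -0.064, 0.04, 0.0], 'position': [0.292, -0.58, 0.222], 'tool_rot': [-3.055, -0.725, 0.001], 'ft_force': [-0.041, -0.005, -0.146], 'torque': [0.009, -0.038, -0.021], 'grip_force': 0.0, 'grip_width': 1.0}
```

View pics/scene0.png

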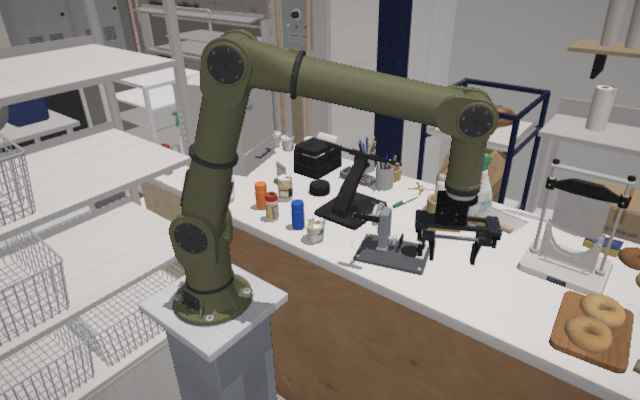

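View pics/side0.png

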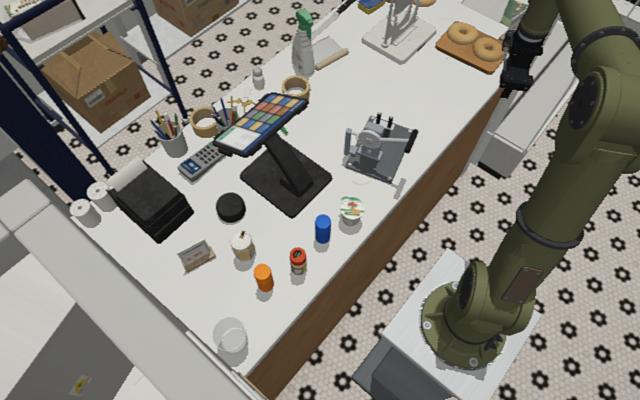

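The scene view shows the jar (red cap) at (271,200) between the orange and blue look-alikes, and the clamp at (390,245). In the side view the jar's cap is at (298,256), the tub at (350,208), the glass at (230,335), the honey jar at (242,245) and the clamp at (380,148). I'll measure the jar and enlarge the clamp.

```bash
python3 - <<'E'
from h import *
d=load("side0");p=d["p"].astype(int)
m=((p[:,:,0]>130)&(p[:,:,1]<70)&(p[:,:,2]<70)).astype(np.uint8);m[:, :270]=0;m[:,330:]=0;m[:220]=0;m[290:]=0
ys,xs=np.nonzero(m);print(xs.min(),xs.max(),ys.min(),ys.max(),onz(d,xs.mean(),ys.mean(),.1))
for n,u,v,z in(("tub",351,203,.071),("honey",242,240,.099),("blue",323,222,.1),("orange",263,271,.1),("glass",231,327,.093)):print(n,onz(d,u,v,z).round(3))
a=p[100:210,330:430].astype(np.uint8);b=load("scene0")["p"][195:280,330:450]
a=cv2.resize(a,None,fx=4,fy=4,interpolation=2);b=cv2.resize(b,(400,283),interpolation=2)
c=np.zeros((440,800,3),np.uint8);c[:440,:400]=a;c[:283,400:]=b
cv2.imwrite("pics/crop.png",c[:,:,::-1])
E
```

```text
270 305 250 278 [0.4238997  0.17587905 0.1       ]
tub [ 0.425 -0.057  0.071]
honey [0.566 0.23  0.099]
blue [0.438 0.051 0.1  ]
orange [0.464 0.257 0.1  ]
glass [0.426 0.407 0.093]
```

View pics/crop.png

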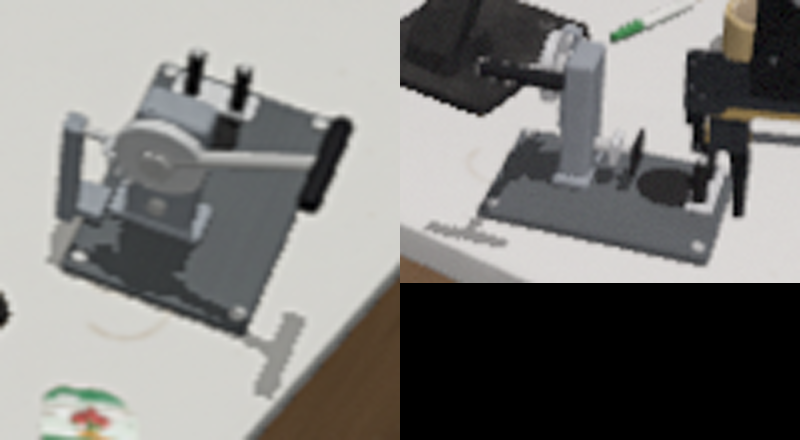

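The crop shows the plate corners in side at about (345,166), (391,183), (370,117), the handle bar running from (416,131) to (407,151), the two posts at (379,114) and (391,117), and the mat in scene at (409.5,251).

```bash
python3 - <<'E'
from h import *
d=load("side0");p=d["p"].astype(int);e=load("scene0")
m=((p[:,:,0]>130)&(p[:,:,1]<70)&(p[:,:,2]<70)).astype(np.uint8);m[:, :284]=0;m[:,330:]=0;m[:220]=0;m[290:]=0
n,l,st,ce=cv2.connectedComponentsWithStats(m);print(st,ce)
print("jar side",onz(d,298,254,.1), "scene",onz(e,271,197,.106))
for n,u,v,z in(("c1",345,166.2,.012),("c2",391.2,183.2,.012),("c3",370,117,.012),("h1",416.2,131.2,.1815),("h2",407,151.2,.1815),("p1",379.3,113.8,.062),("p2",390.7,117.5,.062)):print(n,onz(d,u,v,z).round(3))
print("mat",onz(e,409.5,251.1,.012))
for n,u,v in(("cc1",480,215),("cc2",705,265)):print(n,onz(e,330+(u-400)/3.333,195+v/3.333,.012).round(3))
E
```

```text
[[     0      0    640    400 255968]
 [   295    250      1      1      1]
 [   300    250      2      2      2]
 [   291    252      3      6      8]
 [   301    253      1      1      1]
 [   291    256     15      7     20]] [[319.5028402  199.49275691]
 [295.         250.        ]
 [300.5        250.5       ]
 [292.         254.25      ]
 [301.         253.        ]
 [298.2        260.        ]]
jar side [0.42741651 0.16410134 0.1       ] scene [0.41007353 0.1424762  0.106     ]
c1 [ 0.538 -0.174  0.012]
c2 [ 0.392 -0.219  0.012]
c3 [ 0.598 -0.381  0.012]
h1 [ 0.398 -0.304  0.182]
h2 [ 0.378 -0.231  0.182]
p1 [ 0.562 -0.375  0.062]
p2 [ 0.526 -0.387  0.062]
mat [ 0.53233875 -0.35608768  0.012     ]
cc1 [ 0.386 -0.237  0.012]
cc2 [ 0.446 -0.444  0.012]
```

```bash
cat >> h.py <<'E'
def tri(d,a,e,b):
    o1,r1=ray(d,*a);o2,r2=ray(e,*b);t=np.linalg.lstsq(np.c_[r1,-r2],o2-o1,rcond=None)[0];p,q=o1+t[0]*r1,o2+t[1]*r2;return ((p+q)/2).round(3),round(np.linalg.norm(p-q),3)
def delta(target):
    s=ctrl.get_state();Rm=R.from_rotvec(s["tool_rot"]).as_matrix();y=Rm[:,1]
    return "tool delta mm",(1000*Rm.T@(np.array(target)-s["position"])).round(1),"yaw of tool y",round(np.arctan2(y[1],y[0]),3)
E
python3 -m crank '[[[0,0,-20,-0.125,-1],[0,0,-20,-0.125,-1],[0,0,-20,-0.125,-1],[0,0,-20,-0.125,-1],[0,0,-20,-0.125,-1],[0,0,0,-0.125,-1],[0,0,0,-0.125,-1],[0,0,0,-0.125,-1],[0,0,0,-0.125,-1],[0,0,0,-0.125,-1]]]' 8
python3 - <<'E'
from h import *
d=load("side0");e=load("scene0")
print(tri(d,(306,96),e,(393,163)),tri(d,(218,152),e,(328,145)))
for u,v in((306,96),(275,93),(216,150),(240,157),(290,214),(242,178)):print(u,v,onz(d,u,v,0.2).round(3),onz(d,u,v,0.01).round(3))
print(delta([.42,.155,.25]))
E
```

```text
time: 0.98
position: [0.2918, -0.5806, 0.3221]
tool_rot: [-2.047, -2.382, -0.0]
ft_force: [-0.4, 0.3, 0.2]
grip_width: 0.999
grip_force: 0.0
(array([ 0.7  , -0.179,  0.216]), np.float64(0.008)) (array([0.737, 0.124, 0.209]), np.float64(0.02))
306 96 [ 0.706 -0.186  0.2  ] [ 0.821 -0.311  0.01 ]
275 93 [ 0.781 -0.136  0.2  ] [ 0.911 -0.252  0.01 ]
216 150 [0.763 0.113 0.2  ] [0.889 0.045 0.01 ]
240 157 [0.698 0.087 0.2  ] [0.812 0.014 0.01 ]
290 214 [0.483 0.126 0.2  ] [0.556 0.061 0.01 ]
242 178 [0.647 0.129 0.2  ] [0.752 0.065 0.01 ]
('tool delta mm', array([707.9, 237.5,  72.5]), 'yaw of tool y', np.float64(0.151))
```

```bash

python3 -m crank '[[[0,0,0,-0.125,-1],[20,30,0,0,-1],[20,30,0,0,-1],[20,30,0,0,-1],[20,30,0,0,-1],[20,30,0,0,-1],[20,30,0,0,-1],[20,30,0,0,-1],[20,30,0,0,-1],[20,30,0,0,-1]]]'
python3 -m crank '[[[30,6,0,0,-1],[36,6,0,0,-1],[36,6,0,0,-1],[36,6,0,0,-1],[36,6,0,0,-1],[36,6,0,0,-1],[36,0,0,0,-1],[36,0,0,0,-1],[36,0,0,0,-1],[36,0,0,0,-1]]]'
python3 -m crank '[[[30,0,10,0,-1],[30,0,10,0,-1],[30,0,10,0,-1],[15,0,10,0,-1],[0,0,10,0,-1],[0,0,0,0,-1]]]'
python3 - <<'E'
from h import *
snap("wrist","w1.png");print(delta([.42,.155,.2]))
E
```

```text
time: 1.82
position: [0.5048, -0.3338, 0.3224]
tool_rot: [-1.902, -2.5, 0.0]
ft_force: [0.7, -0.8, 0.1]
grip_width: 0.998
grip_force: 0.0
time: 2.65
position: [0.4435, 0.0172, 0.3223]
tool_rot: [1.902, 2.5, -0.001]
ft_force: [0.6, 0.8, 0.4]
grip_width: 1.0
grip_force: 0.0
time: 3.15
position: [0.4151, 0.1167, 0.2707]
tool_rot: [-1.899, -2.501, 0.004]
ft_force: [0.2, -1.3, 0.0]
grip_width: 1.002
grip_force: 0.0
('tool delta mm', array([36.8, 14.6, 71.6]), 'yaw of tool y', np.float64(0.27))
```

View pics/w1.png

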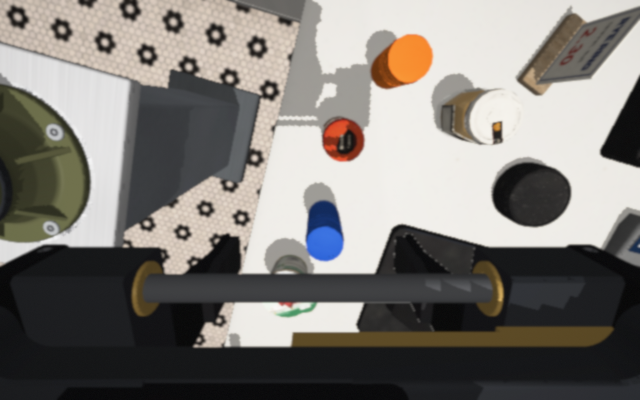

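The wrist view shows the red-capped jar at (343,139), the blue look-alike at (325,230) and the orange one at (403,60).

```bash
python3 - <<'E'
from h import *
d=load("w1");p=d["p"].astype(int)
m=((p[:,:,0]>120)&(p[:,:,1]<110)&(p[:,:,0]-p[:,:,1]>80)).astype(np.uint8)
m[:105]=0;m[175:]=0;m[:,:310]=0;m[:,375:]=0
ys,xs=np.nonzero(m);(c,r)=cv2.minEnclosingCircle(np.c_[xs,ys].astype(np.float32));print(c,r,xs.min(),xs.max(),ys.min(),ys.max())
# whole cap blob spans top at .106 and bottom .085
for z in(.106,.096):print(onz(d,*c,z))
P=onz(d,*c,.1)
print(P,proj(d,P+[0,0,.006]),"r px",313*.0225/np.linalg.norm(P-d["T"][:3,3]))
print(delta([P[0],P[1],.044]))
for u,v in((325,240),(405,54)):print(onz(d,u,v,.1).round(3))
E
```

```text
(342.5, 139.6219482421875) 20.67653465270996 324 361 119 160
[0.42822579 0.16961016 0.106     ]
[0.42924392 0.16888999 0.096     ]
[0.42883666 0.16917805 0.1       ] [342.94593203 140.1946526 ] r px 21.03313985728431
('tool delta mm', array([ 48.2,  27.2, 227.6]), 'yaw of tool y', np.float64(0.27))
[0.443 0.055 0.1  ]
[0.463 0.264 0.1  ]
```

```bash

python3 -m crank '[[[24,13.5,0,0,-1],[24,13.5,0,0,-1],[0,0,30,0,-1],[0,0,30,0,-1],[0,0,30,0,-1],[0,0,30,0,-1],[0,0,0,0,-1],[0,0,0,0,-1]]]'
python3 - <<'E'
from h import *
snap("wrist","w2.png");d=load("w2");p=d["p"].astype(int)
m=((p[:,:,0]>120)&(p[:,:,1]<110)&(p[:,:,0]-p[:,:,1]>80)).astype(np.uint8)
n,l,st,ce=cv2.connectedComponentsWithStats(m)
for s,c in zip(st[1:],ce[1:]):
    if s[4]>60:print(s,c.round(1))
P=[.4285,.1695,.106];print(proj(d,P),delta([P[0],P[1],.044]))
E
```

```text
time: 3.87
position: [0.4295, 0.1688, 0.1522]
tool_rot: [-1.903, -2.496, 0.002]
ft_force: [-0.3, -0.3, 0.9]
grip_width: 1.002
grip_force: 0.0
[ 379  111   65   30 1193] [412.7 125.2]
[ 287  196   58   55 1742] [314.1 222.1]
[314.68101488 222.90399244] ('tool delta mm', array([  0.5,  -2.1, 109.6]), 'yaw of tool y', np.float64(0.268))
```

View pics/w2.png

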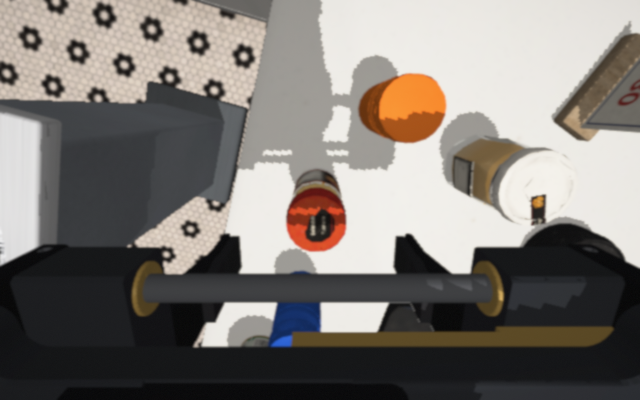

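The cap is at (316,223), centred between the fingers and matching the prediction (314.7,222.9). I'll descend and close lightly.

```bash

python3 -m crank '[[[0,-2,20,0,-1],[0,0,22,0,-1],[0,0,22,0,-1],[0,0,22,0,-1],[0,0,14,0,-1],[0,0,6,0,-1],[0,0,0,0,-1],[0,0,0,0,-0.5],[0,0,0,0,-0.2],[0,0,0,0,0]]]' 10
python3 -m crank '[[[0,0,0,0,0.1],[0,0,0,0,0.2],[0,0,0,0,0.3],[0,0,0,0,0.3],[0,0,0,0,0.3],[0,0,0,0,0.3]]]' 10
```

```text
time: 4.75
position: [0.429, 0.1698, 0.0479]
tool_rot: [1.901, 2.498, 0.002]
ft_force: [0.0, -0.2, 0.0]
grip_width: 0.857
grip_force: 0.0
time: 5.25
position: [0.4278, 0.1697, 0.0466]
tool_rot: [1.902, 2.5, 0.0]
ft_force: [-0.2, -0.7, 0.9]
grip_width: 0.503
grip_force: 10.0
```

```bash

python3 -m crank '[[[0,0,-5,0,0.3],[0,0,-10,0,0.3],[0,0,-20,0,0.3],[0,0,-28,0,0.3],[0,0,-28,0,0.3],[0,0,-28,0,0.3],[0,0,-28,0,0.3],[0,0,-28,0,0.3],[0,0,-28,0,0.3],[0,0,-20,0,0.3]]]'
python3 - <<'E'
from h import *
snap("scene","s1.png");snap("side","d1.png")
a=load("d1")["p"][100:200,330:430];b=load("s1")["p"][195:275,350:450]
c=np.zeros((500,800,3),np.uint8);c[:400,:400]=cv2.resize(a,None,fx=4,fy=4,interpolation=2);c[:320,400:]=cv2.resize(b,None,fx=4,fy=4,interpolation=2)
cv2.imwrite("pics/crop2.png",c[:,:,::-1])
E
```

```text
time: 6.08
position: [0.4279, 0.1704, 0.2728]
tool_rot: [1.899, 2.499, 0.003]
ft_force: [0.5, 0.8, -1.8]
grip_width: 0.507
grip_force: 10.0
```

View pics/crop2.png

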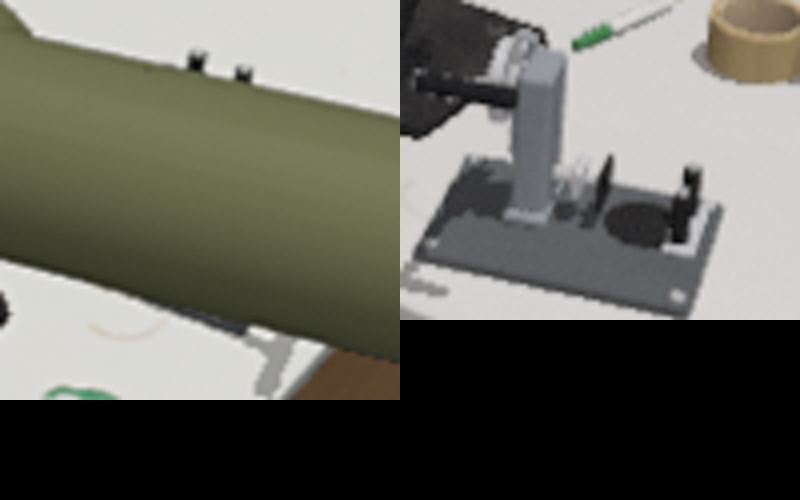

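The clamp in scene: plate corners in the crop at (415,260), (690,317), (722,207), (470,157), the mat's left edge at 605 and its rows 200–246, post tops at (683,195) and (693,170).

```bash
python3 - <<'E'
from h import *
e=load("s1");f=lambda u,v,z:onz(e,350+(u-400)/4,195+v/4,z)
C=[f(u,v,.012) for u,v in((415,258),(690,316),(722,207),(470,155))]
print(np.round(C,3)[:,:2].tolist(),[round(np.linalg.norm(C[i]-C[(i+1)%4]),3) for i in range(4)])
for i,j in((1,0),(2,3)):
    v=C[j]-C[i];print("yaw",np.arctan2(-v[0],v[1]))
for i,j in((0,3),(1,2)):
    v=C[j]-C[i];print("yaw",np.arctan2(v[1],v[0]))
p=[f(683,193,.062),f(693,168,.062)];print("posts",np.round(p,3).tolist())
y=np.array([-np.sin(.28),np.cos(.28)])
print("nest from posts",(sum(p)/2)[:2]+.032*y)
print("mat left edge",f(605,223,.012),"mat mid rows",f(640,200,.012),f(640,246,.012))
w=(.43,-.27)
print(delta([.534,-.353,.2728]))
E
```

```text
[[0.385, -0.236], [0.45, -0.445], [0.596, -0.4], [0.537, -0.19]] [np.float64(0.219), np.float64(0.153), np.float64(0.218), np.float64(0.159)]
yaw 0.2999681024820029
yaw 0.272366092794619
yaw 0.29777948271947746
yaw 0.30382573340896607
posts [[0.527, -0.395, 0.062], [0.563, -0.385, 0.062]]
nest from posts [ 0.53622311 -0.35907196]
mat left edge [ 0.51797249 -0.33361454  0.012     ] mat mid rows [ 0.56433633 -0.34054937  0.012     ] [ 0.50685867 -0.37175058  0.012     ]
('tool delta mm', array([-532.7,  -39.3,    1.3]), 'yaw of tool y', np.float64(0.271))
```

```bash

python3 -m crank '[[[-10,0,0,0,0.3],[-20,0,0,0,0.3],[-30,0,0,0,0.3],[-30,0,0,0,0.3],[-30,0,0,0,0.3],[-30,0,0,0,0.3],[-30,0,0,0,0.3],[-30,0,0,0,0.3],[-30,0,0,0,0.3],[-30,0,0,0,0.3]]]'
python3 -m crank '[[[-30,0,0,0,0.3],[-30,0,0,0,0.3],[-30,-5,0,0,0.3],[-30,-5,0,0,0.3],[-30,-5,0,0,0.3],[-30,-5,0,0,0.3],[-30,-6,0,0,0.3],[-28,-6,0,-0.02,0.3],[-17,-6,0,0,0.3],[-9,0,0,0,0.3]]]'
python3 -m crank '[[[0,0,15,0,0.3],[0,0,20,0,0.3],[0,0,20,0,0.3],[0,0,20,0,0.3],[0,0,15,0,0.3],[0,0,10,0,0.3],[0,0,0,0,0.3],[0,0,0,0,0.3],[0,0,0,0,0.3]]]'
python3 - <<'E'
from h import *
snap("wrist","w3.png");snap("scene","s3.png");print(delta([.535,-.355,.0586]))
a=load("w3")["p"][:, 100:540];b=load("s3")["p"][170:280,340:440]
c=np.zeros((440,800,3),np.uint8);c[:364,:400]=cv2.resize(a,(400,364));c[:,400:]=cv2.resize(b,None,fx=4,fy=4,interpolation=2)
cv2.imwrite("pics/crop3.png",c[:,:,::-1])
E
```

```text
time: 7.02
position: [0.4986, -0.0927, 0.2678]
tool_rot: [-1.901, -2.498, 0.002]
ft_force: [0.2, -0.9, -0.4]
grip_width: 0.507
grip_force: 10.0
time: 7.85
position: [0.5314, -0.359, 0.2673]
tool_rot: [-1.881, -2.511, 0.003]
ft_force: [-0.5, -0.4, -0.8]
grip_width: 0.507
grip_force: 10.0
time: 8.6
position: [0.5348, -0.3549, 0.1708]
tool_rot: [1.875, 2.518, 0.0]
ft_force: [-0.1, 1.3, -1.0]
grip_width: 0.506
grip_force: 10.0
('tool delta mm', array([4.000e-01, 1.000e-01, 1.124e+02]), 'yaw of tool y', np.float64(0.29))
```

View pics/crop3.png

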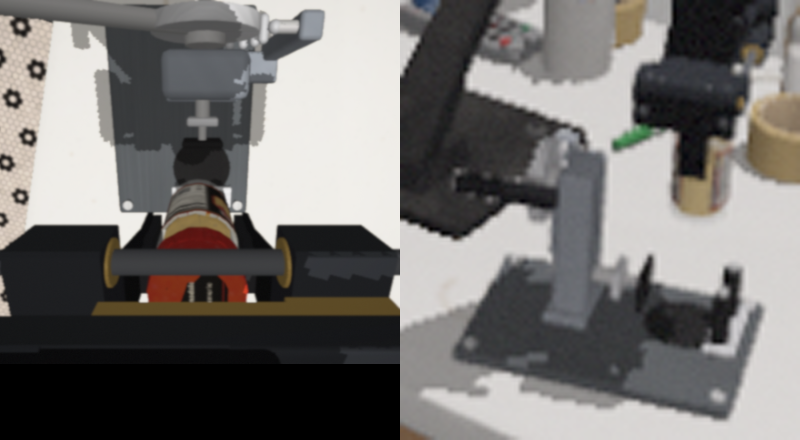

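The jar hangs upright (crop column ~205), in line with the pad and pushrod (column ~203), and the mat below is free. I'll lower it.

```bash

python3 -m crank '[[[0,0,10,0,0.3],[0,0,15,0,0.3],[0,0,15,0,0.3],[0,0,15,0,0.3],[0,0,15,0,0.3],[0,0,12,0,0.3],[0,0,8,0,0.3],[0,0,6,0,0.3],[0,0,4,0,0.3],[0,0,2,0,0.3]]]'
python3 -m crank '[[[0,0,1.5,0,0.3],[0,0,1.5,0,0.3],[0,0,1.5,0,0.3],[0,0,1.5,0,0.3],[0,0,0,0,0.3],[0,0,0,0,0.3]]]'
python3 - <<'E'
from h import *
print(ctrl.get_state()["ft_force"],delta([.535,-.355,.0586]))
E
```

```text
time: 9.53
position: [0.5341, -0.3552, 0.0673]
tool_rot: [1.877, 2.519, -0.0]
ft_force: [-0.8, 0.1, -1.0]
grip_width: 0.507
grip_force: 10.0
time: 10.03
position: [0.5341, -0.3552, 0.0616]
tool_rot: [1.877, 2.519, -0.0]
ft_force: [0.3, -0.2, -0.7]
grip_width: 0.506
grip_force: 10.0
[ 0.32295868 -0.2426714  -0.71915328] ('tool delta mm', array([-0.1,  1. ,  3. ]), 'yaw of tool y', np.float64(0.29))
```

```bash

python3 -m crank '[[[0,0,1,0,0.3],[0,0,1,0,0.3],[0,0,0,0,0.3],[0,0,0,0,0.3]]]'
python3 -m crank '[[[0,0,0.5,0,0.3],[0,0,0.5,0,0.3],[0,0,0,0,0.3],[0,0,0,0,0.3]]]'
```

```text
time: 10.37
position: [0.534, -0.3551, 0.0595]
tool_rot: [-1.877, -2.519, 0.0]
ft_force: [0.4, 0.7, -0.7]
grip_width: 0.51
grip_force: 10.0
time: 10.7
position: [0.5341, -0.3552, 0.0587]
tool_rot: [1.877, 2.519, -0.0]
ft_force: [-0.2, 0.2, -0.3]
grip_width: 0.506
grip_force: 10.0
```

```bash

python3 -m crank '[[[0,0,0.5,0,0.3],[0,0,0.5,0,0.3],[0,0,0.5,0,0.3],[0,0,0,0,0.3],[0,0,0,0,0.3]]]'
python3 -m crank '[[[0,0,0.5,0,0.3],[0,0,0.5,0,0.3],[0,0,0,0,0.3],[0,0,0,0,0.3]]]'
```

```text
time: 11.12
position: [0.5345, -0.3556, 0.0586]
tool_rot: [1.876, 2.518, -0.001]
ft_force: [-1.8, 1.3, 6.8]
grip_width: 0.505
grip_force: 10.0
time: 11.45
position: [0.535, -0.3557, 0.0584]
tool_rot: [1.875, 2.517, -0.001]
ft_force: [-1.7, 1.9, 10.1]
grip_width: 0.505
grip_force: 10.0
```

```bash

python3 -m crank '[[[0,0,-1,0,0.3],[0,0,-0.5,0,0.3],[0,0,0,0,0.3],[0,0,0,0,0],[0,0,0,0,-0.2],[0,0,0,0,-0.5],[0,0,0,0,-0.8],[0,0,0,0,-1],[0,0,0,0,-1],[0,0,0,0,-1]]]'
python3 -m crank '[[[0,0,0,0,-1],[0,0,0,0,-1],[0,0,0,0,-1],[0,0,-10,0,-1],[0,0,-25,0,-1],[0,0,-30,0,-1],[0,0,-30,0,-1],[0,0,-30,0,-1],[0,0,-30,0,-1],[0,0,-20,0,-1]]]'
python3 - <<'E'
from h import *
snap("wrist","w4.png");snap("scene","s4.png");print(delta([.39,-.265,.26]))
a=load("w4")["p"][:, 100:540];b=load("s4")["p"][170:280,340:440]
c=np.zeros((440,800,3),np.uint8);c[:364,:400]=cv2.resize(a,(400,364));c[:,400:]=cv2.resize(b,None,fx=4,fy=4,interpolation=2)
cv2.imwrite("pics/crop4.png",c[:,:,::-1])
E
```

```text
time: 12.28
position: [0.5338, -0.3551, 0.0572]
tool_rot: [-1.877, -2.519, 0.0]
ft_force: [0.9, -0.9, -0.2]
grip_width: 0.871
grip_force: 0.0
time: 13.12
position: [0.535, -0.3554, 0.2371]
tool_rot: [1.874, 2.516, 0.0]
ft_force: [-0.2, -0.4, 0.1]
grip_width: 0.999
grip_force: 0.0
('tool delta mm', array([ 128.9, -114. ,  -23. ]), 'yaw of tool y', np.float64(0.29))
```

View pics/crop4.png

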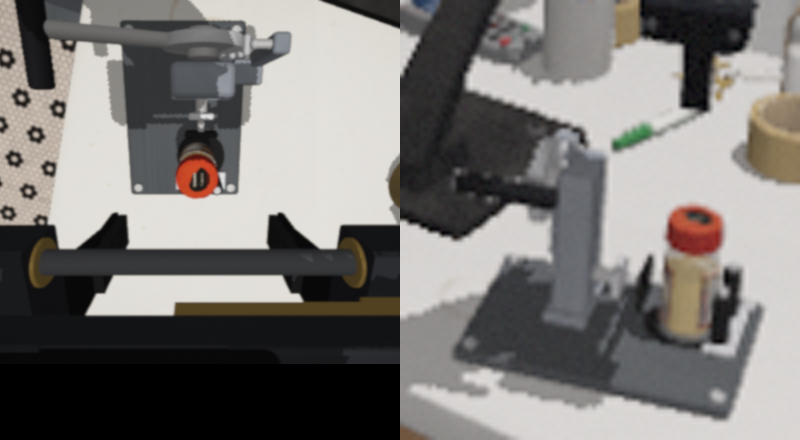

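The jar stands upright between the posts and the pad, the lever is up, and the -y end of the handle bar is at wrist pixel (146,95).

```bash
python3 - <<'E'
from h import *
d=load("w4")
E=onz(d,145,96,.178);A=onz(d,140,30,.1815);print(E,A)
y=np.array([-np.sin(.29),np.cos(.29)]);print("centre from end",E[:2]+.040*y)
print(delta([.39,-.265,.26]))
E
```

```text
[ 0.40159085 -0.3053573   0.178     ] [ 0.39510007 -0.26684179  0.1815    ]
centre from end [ 0.39015276 -0.26702755]
('tool delta mm', array([ 128.9, -114. ,  -23. ]), 'yaw of tool y', np.float64(0.29))
```

```bash

python3 -m crank '[[[0,0,-20,0,-0.5],[0,0,-13,0,0],[20,-18,0,0,0.5],[25,-22,0,0,1],[25,-22,0,0,1],[25,-22,0,0,1],[22,-19,0,0,1],[10,-9,0,0,1],[0,0,0,0.125,1],[0,0,0,0.125,1]]]'
python3 -m crank '[[[0,0,0,0.125,1],[0,0,0,0.125,1],[0,0,0,0.125,1],[0,0,0,0.125,1],[0,0,0,0.125,1],[0,0,0,0.125,1],[0,0,0,0.125,1],[0,0,0,0.125,1],[0,0,0,0.125,1],[0,0,0,0.125,1]]]'
python3 -m crank '[[[0,0,0,0.071,1],[0,0,0,0,1],[0,0,0,0,1]]]'
python3 - <<'E'
from h import *
snap("wrist","w5.png");snap("side","d5.png");print(delta([.390,-.267,.1905]))
a=load("w5")["p"];b=load("d5")["p"][100:200,330:430]
c=np.zeros((400,800,3),np.uint8);c[:250,:400]=cv2.resize(a,(400,250));c[:,400:]=cv2.resize(b,None,fx=4,fy=4,interpolation=2)
cv2.imwrite("pics/crop5.png",c[:,:,::-1])
E
```

```text
time: 14.05
position: [0.3896, -0.265, 0.2661]
tool_rot: [2.183, 2.258, -0.002]
ft_force: [0.1, -0.3, -0.4]
grip_width: 0.327
grip_force: 0.0
time: 14.88
position: [0.3903, -0.2652, 0.2656]
tool_rot: [3.092, 0.555, -0.0]
ft_force: [0.2, -0.4, 0.5]
grip_width: 0.006
grip_force: 0.0
time: 15.13
position: [0.3903, -0.2653, 0.2656]
tool_rot: [3.108, 0.457, -0.0]
ft_force: [-0.2, 0.4, -0.3]
grip_width: 0.008
grip_force: 0.0
('tool delta mm', array([-0.8,  1.4, 75.1]), 'yaw of tool y', np.float64(-1.279))
```

View pics/crop5.png

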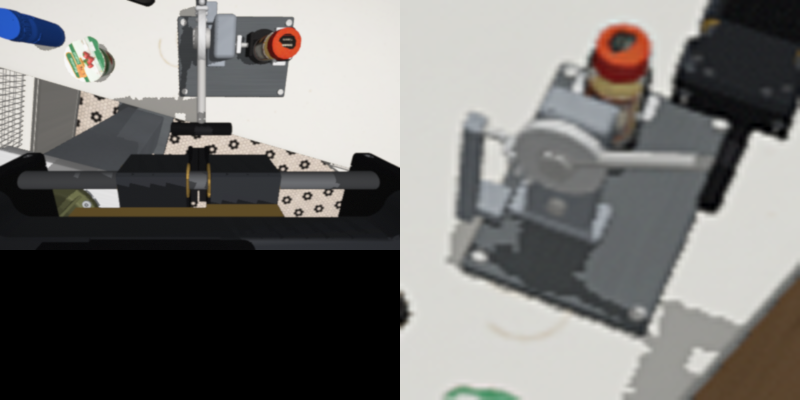

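The bar lies at wrist pixel (322,205), in line with the closed fingers (column ~317). I'll refine its position along tool x.

```bash
python3 - <<'E'
from h import *
d=load("w5");p=d["p"].astype(int)
m=(p.sum(2)<120).astype(np.uint8);m[:185]=0;m[222:]=0;m[:,260:380]=m[:,260:380]
print([ (c,np.nonzero(m[:,c])[0][[0,-1]].tolist()) for c in (285,295,305,345,355,365) if m[:,c].any()])
n,l,st,ce=cv2.connectedComponentsWithStats(m);print([(s.tolist(),c.round(1).tolist()) for s,c in zip(st,ce) if 200<s[4]<5000])
for c in((322,206),):
    P=onz(d,*c,.1815);print(P,delta([P[0],P[1],.1905]))
E
```

```text
[(285, [195, 221]), (295, [197, 214]), (305, [197, 214]), (345, [198, 214]), (355, [198, 214]), (365, [198, 214])]
[([273, 193, 97, 26, 1707], [319.6, 206.0])]
[ 0.39288246 -0.26789988  0.1815    ] ('tool delta mm', array([ 1.7,  3.1, 75.1]), 'yaw of tool y', np.float64(-1.279))
```

```bash

python3 -m crank '[[[1,2,15,0,1],[0,0,20,0,1],[0,0,18,0,1],[0,0,10,0,1],[0,0,5,0,1],[0,0,4,0,1],[0,0,4,0,1],[-1,0,4,0,1],[-1,0,4,0,1],[0,0,0,0,1]]]'
python3 -m crank '[[[-1,0,5,0,1],[-1,0,5,0,1],[-2,0,5,0,1],[-1,0,5,0,1],[-1,0,5,0,1],[-1,0,5,0,1],[0,0,0,0,1]]]'
```

```text
time: 16.07
position: [0.3885, -0.2685, 0.1827]
tool_rot: [3.108, 0.452, -0.005]
ft_force: [-5.8, 0.8, 8.4]
grip_width: 0.002
grip_force: 4.3
time: 16.65
position: [0.382, -0.2715, 0.1524]
tool_rot: [3.106, 0.451, -0.003]
ft_force: [-5.4, -0.2, 7.6]
grip_width: 0.003
grip_force: 3.5
```

```bash

python3 -m crank '[[[0,0,5,0,1],[-1,0,5,0,1],[0,0,5,0,1],[0,0,5,0,1],[1,0,5,0,1],[0,0,5,0,1],[1,0,5,0,1],[1,0,5,0,1],[0,0,0,0,1]]]'
python3 -m crank '[[[1,0,4,0,1],[1,0,4,0,1],[1,0,4,0,1],[1,0,4,0,1],[2,0,4,0,1],[1,0,4,0,1],[1,0,3,0,1],[0,0,0,0,1],[0,0,0,0,1]]]'
```

```text
time: 17.4
position: [0.3841, -0.2714, 0.1125]
tool_rot: [3.106, 0.452, -0.003]
ft_force: [-4.9, -2.5, 7.8]
grip_width: 0.005
grip_force: 3.7
time: 18.15
position: [0.391, -0.2694, 0.0858]
tool_rot: [3.106, 0.451, -0.006]
ft_force: [-7.2, -2.1, 9.0]
grip_width: 0.004
grip_force: 5.3
```

```bash

python3 -m crank '[[[1,0,3,0,1],[1,0,3,0,1],[1,0,3,0,1],[0,0,0,0,1],[0,0,0,0,1],[0,0,0,0,1],[0,0,0,0,1],[0,0,0,0,1]]]'
python3 - <<'E'
from h import *
snap("wrist","w6.png");snap("scene","s6.png");snap("side","d6.png")
a=load("w6")["p"];b=load("d6")["p"][100:200,330:430];e=load("s6")["p"][185:275,340:440]
c=np.zeros((600,800,3),np.uint8);c[:250,:400]=cv2.resize(a,(400,250));c[:400,400:]=cv2.resize(b,None,fx=4,fy=4,interpolation=2)
c[250:600,:400]=cv2.resize(e,(400,360),interpolation=2)[:350]
cv2.imwrite("pics/crop6.png",c[:,:,::-1])
s=ctrl.get_state();print(s["position"],s["ft_force"])
E
```

```text
time: 18.82
position: [0.3943, -0.2685, 0.0773]
tool_rot: [3.106, 0.451, -0.005]
ft_force: [-8.5, -1.3, 10.5]
grip_width: 0.006
grip_force: 6.4
[ 0.39424258 -0.26850891  0.07731552] [-7.6838592  -1.43780297 10.37976241]
```

View pics/crop6.png

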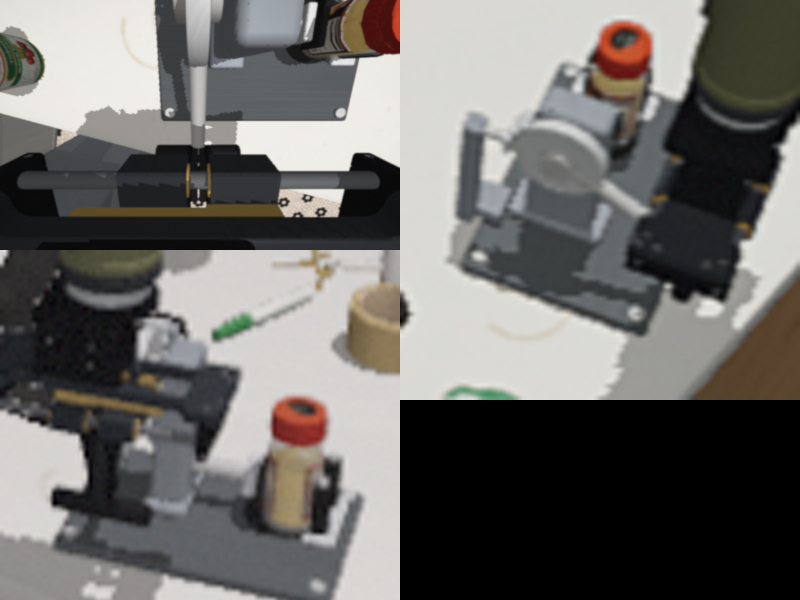

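The bar sits under the closed fingers at z ≈ 0.068 (third click), with a steady push of about 13 N. The jar is upright with the pad against it, and the robot isn't touching it. I'll hand in.

```bash
python3 -c "
from bench import job
print(job.close_job())"
```

```text
the job is handed in; nothing more can be done
None
```

I handed the job in: the jar stands upright in the nest, and the arm is holding the lever at about the third click with about 13 N. The handle bar's height puts the lever at about 0.90 rad. Its angle and the pad's grip on the jar were judged from tool height and camera views, not measured directly, and the interface returned no verdict.

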